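# Set a plate blank out over the end of the filing rest

## Robot

A 6-joint arm with a two-finger parallel gripper is mounted at the origin on a cart in front of the work surface, level with it; the furniture and walls round the work are solid. World frame = base frame: x ahead of the robot, y to its left, z up, the work surface at z = 0. Lengths are in m, angles in rad, forces in N, time in s.
With the tool pointing down it reaches from about 0.35 to 0.975 m from the base axis. Payload 4.9 kg.
Tool frame: the origin (TCP) lies at the very end of the fingers, on their centre line; the grasp point (between the pads) lies 19 mm behind it; z points along the fingers, y is the direction in which the jaws open and shut (so a half turn about z gives the same grasp; the last joint's range is limited). The gripper opens to 85 mm and grips with 20 to 120 N. Pads are 22 mm wide; open, the fingers measure 114 mm over their backs; the gripper's body (76 mm by 85 mm) begins 54 mm behind the grasp point. The pads swing forward as they close: fully open they stand 13 mm farther back than shut.
Start: joints at [-1.298, 0.053, 1.613, -0, 1.476, -0.119], TCP at [0.239, -0.578, 0.231] pointing down, gripper open.
Joint ranges: [-3.01, 3.01], [-1.01, 2.22], [0.06, 2.58], [-1.02, 4.17], [0.09, 2.62], [-3.14, 3.14]. Speed limits (rad/s): [2.57, 2.57, 3.14, 3.14, 3.14, 3.14].

## Interface

Orientations are given as a unit quaternion [w, x, y, z].
In Python, from plant import state, grab_frame, camera_model, job_done, search_frame, masks_of, place_of gives the robot as it stands.
- The arm moves only by the tool drive_tool, never from a script. Its argument "series" is a list of rows, each a list of 2 entries, a list of its own where there are three numbers: the shift along the world's x, y, z in m, then the turn, a rotation vector about the world's x, y, z in degrees. A call has 1 to 8 rows; each row is the pose to reach, as a shift and turn from the pose commanded when the call began; what a row does not reach only later rows make up. A row lasts 1/10 s, in which the tool goes at most 50 mm and 8.59 degrees, less where a joint would pass 70% of its speed; a pose out of reach is approached as far as the arm can. A call with a gripper value outside its range is refused whole. "fingers" is the closure, from -1 (fully open) to 1 (shut), so that 0 is half open, set as the call begins (left out, the last holds). The fingers move at their own pace and stop on an object; the grip force is fixed at half the most. Time passes only in rows, so rows that repeat a pose let the fingers close. It gives the time, the measured TCP pose, the force and the opening at its end, in the units of the state.
- state(): the state, without advancing time (a new reading comes with each control period).
- grab_frame(name): name is "scene" or "top" or "wrist"; returns the picture (420x560x3 uint8, red, green, blue); there is no depth.
- camera_model(name): a dict with "fovy" (degrees; the focal length in pixels is half the picture's height over the tangent of half this angle, whatever the lens; pixels are square), "cx", "cy" (the principal point, pixels), "D" ([k1, k2, p1, p2, k3] as OpenCV has them; the pictures are not rectified), "rvec" (rotation vector, rad) and "tvec" (3), from world to camera coordinates, as OpenCV has them. Camera axes: x right, y down, z forward; pixel columns grow to the right and rows downward; lengths in m; the calibration is good to about 2 mm. A picture is of the moment at which its call begins: read the wrist's pose just before it. camera_model takes no time and is no camera call; for the wrist camera it gives the pose at the moment of the call.
- job_done(): hands the job in, once; it reports no verdict.
Trained networks look in the newest picture that a camera, given by its name, has taken for a name from the list of things; names that differ only in an ending like _2 or _b are one class to them, and where a whole thing is asked for, a point or a joint stands for the part that bears it (a point fixed in the world has none). Each returns a list of dicts, best first, with "confidence" (0 to 1); they miss things now and then, are a little off and sometimes report something else, mostly with a low value. They report only what shows in the picture. A call takes as long as a camera call.
- search_frame(camera, name): "location" ([x, y, z] in m, in world coordinates, good to about 4 mm: the middle of the surface that is visible of it).
- masks_of(camera, name): "pixels" (420x560 bool, what is visible of it).
- place_of(camera, name): "location" ([x, y, z] in m, in world coordinates, good to about 4 mm: a listed point, or the origin of a listed thing).
The state is a dict: "time": time; "joint_pos": joint angles; "joint_vel": joint speeds; "joint_efforts": joint torques, N m; "tool_pos": TCP position; "tool_rot": TCP orientation; "contact_force": force on the tool from outside, world axes, zero at the start; "ft_torque": the same for the moment, N m; "gripper_width": opening from 0.0 (shut) to 1.0 (fully open).
Only numpy, scipy, OpenCV 4.12 (cv2) and the standard library are available. Lean on these libraries where they do the work, as an engineer would, in place of code of your own. Each camera call takes 0.05 s, during which the arm holds its last target.

## Task

Using only your fingertips, gently push the loose steel plate straight back until its far edge lies flat against the fence of the filing rest. Then push it along the fence to the right until about a third of its length sticks out past the right-hand end of the rest, ready for filing, and leave it lying there flat along the fence. Do not lift or drop the plate, and leave the tip box, the tube offcut and the gusset where they are.

Things in the scene. Friction and masses are not known exactly. Their poses are not given: they have to be found in the camera images.
- plate: loose steel plate, 120 mm long (y axis, along the fence), 100 mm wide (x), 6 mm thick, 0.5 kg, a 10 mm hole near each corner; too wide to grip. Origin: centre of its underside. Starts on the rest, skewed, far edge 8 to 30 mm from the fence; slides at 2 to 6 N. Pushed mid-edge while skewed it can jam, one corner on the fence: push nearer the end still off it. Tips off if half its length sticks out.
- rest: the filing rest, fixed: a wooden block on a dark steel foot plate, 156 mm deep (its x axis, pointing away from the robot), 260 mm long (its y axis), its flat top 40 mm above the worktop. Along the far (+x) edge of its top runs a bright steel fence, 12 mm thick, standing 10 mm above the top, the whole length. Both ends of the top are free of stops. Origin: centre of its underside.
- open_end (a point): middle of the rest's top edge at its -y end (the robot's right): the open end, past which the plate shall stick out. Axes as the rest's; the end face is square to y.
- fence_foot (a point): middle of the line where the fence's face (looking to the robot) meets the rest's top; 66 mm to +x of the rest's centre line. Axes as the rest's.
- leading_end (a point): middle of the plate's -y end, on its underside (60 mm from its origin): the end that shall stick out.
- tip_box: small orange and black plastic box on the worktop in front of the rest, 44x64x26 mm; leave alone. Origin: centre of its underside.
- box_tube: rusty square tube offcut on the worktop in front of the rest, 30x60x30 mm, lying along its y axis; leave alone. Origin: centre of its underside.
- gusset: dark triangular gusset plate on the worktop to the right of the rest, 65x65x6 mm; leave alone. Origin: centre of its underside.

How it is judged:
On the way:
1. the plate lies against the fence (within 4 mm, 4 degrees) while none of it sticks out past the open end yet (x of plate in the frame of rest above 0.012 m and angle between the y axis of plate and the y axis of rest, either way round below 0.07 rad and y of leading_end in the frame of open_end above 0 m), for 0.2 s.
At the end, for the whole second after the job is handed in: The plate rests flat on the rest's top, its far edge along the fence (within 7 mm and 6 degrees), with 25 to 54 mm of its length past the open end, and is at rest (x of plate in the frame of rest above 0.009 m and angle between the y axis of plate and the y axis of rest, either way round below 0.1 rad and y of leading_end in the frame of open_end between -0.054 and -0.025 m and z of plate in the frame of rest between 0.037 and 0.043 m and angle between plate's own z axis and vertical below 0.05 rad and linear speed of plate below 0.01 m/s); the robot touches nothing.
It fails at once if the plate is lifted (more than 6 mm), tipped, or falls off the rest (z of plate in the frame of rest above 0.046 m or z of plate in the frame of rest below 0.03 m or angle between plate's own z axis and vertical above 0.25 rad).
It fails at once if the plate is rammed or pressed with more than 40 N by the fingers (contact force between the fingers and plate above 40 N).
It fails at once if the tip box, the tube offcut or the gusset is moved more than 15 mm (distance of any of tip_box, box_tube, gusset from where it was at the start of the episode above 0.015 m).
It also fails if it takes over 54 s, if anything falls off the work surface, if the arm or the gripper's body presses on something with over 40 N, if the wrist force passes 120 N, or if a joint passes its speed limit or range.

## Working session

There is one attempt and no reset: what is moved stays moved. The work goes in short steps, Python scripts to look and compute and a tool call to move; the robot and the scene stay as the last step left them, time stands still between calls to the robot, and variables do not carry over. Pictures are saved under pics/ and viewed, and the job is handed in when it is done.

Besides the shell and the picture viewer there is one more tool, called by a JSON object that holds its "api" and its "payload". drive_tool: Moves the arm, as the interface text tells. Its arguments: {"type":"object","properties":{"series":{"type":"array","items":{"type":"array"}},"fingers":{"type":"number"}},"required":["series"]}

```bash
ls; mkdir -p pics
python3 - <<'E'
from plant import *
import cv2
print(state())
for n in("scene","top"):
    im=grab_frame(n); cv2.imwrite(f"pics/{n}0.png",im[:,:,::-1])
    for o in("plate","rest","open_end","fence_foot","leading_end","tip_box","box_tube","gusset"):
        try:
            r=place_of(n,o); print(n,o,[(q["location"],q["confidence"]) for q in r[:2]])
        except Exception as e: print(n,o,e)
print(state()["time"])
E
```

```text
pics
{'time': 0.0, 'joint_pos': array([-1.29799535e+00,  5.33640712e-02,  1.61428729e+00, -2.34203148e-05,
        1.47596421e+00, -1.19007816e-01]), 'joint_vel': array([ 6.48442763e-05,  2.15735371e-03, -7.52998304e-04,  5.78533044e-04,
       -1.27522526e-03,  4.98859369e-04]), 'joint_efforts': array([-5.83497786e-04, -3.93681085e+01, -3.70178425e+01, -1.57609684e-04,
        6.97144977e-03, -4.54505425e-05]), 'tool_pos': array([ 0.23848697, -0.57704898,  0.23006254]), 'tool_rot': array([-1.00757128e-03,  9.80871307e-01,  1.94654710e-01, -8.93228222e-05]), 'contact_force': array([ 0.18341364, -0.14479367,  0.8461433 ]), 'ft_torque': array([-0.00732442,  0.00636467, -0.00550478]), 'gripper_width': 1.0005805877556562}
scene plate [([0.5804, -0.1028, 0.0391], 0.59)]
scene rest [([0.584, -0.094, 0.0028], 0.98)]
scene open_end [([0.6054, -0.2286, 0.0381], 0.78)]
scene fence_foot [([0.6501, -0.0874, 0.0401], 0.62)]
scene leading_end [([0.5914, -0.1653, 0.0396], 0.68)]
scene tip_box [([0.3792, -0.0132, -0.0015], 0.59)]
scene box_tube [([0.3785, -0.1638, 0.0037], 0.66)]
scene gusset [([0.6688, -0.3351, 0.002], 0.68)]
top plate [([0.5784, -0.1027, 0.0406], 0.68), ([0.3765, -0.1607, 0.0038], 0.22)]
top rest []
top open_end [([0.6128, -0.2281, 0.0419], 0.72)]
top fence_foot [([0.649, -0.0869, 0.039], 0.91), ([0.3764, -0.1583, -0.0007], 0.63)]
top leading_end [([0.5953, -0.1564, 0.0439], 0.88)]
top tip_box [([0.3809, -0.0116, 0.0018], 0.77), ([0.6091, -0.2264, 0.0415], 0.22)]
top box_tube [([0.3803, -0.1633, 0.0014], 0.83)]
top gusset [([0.6697, -0.3328, 0.002], 0.74)]
0.9
```

View pics/top0.png

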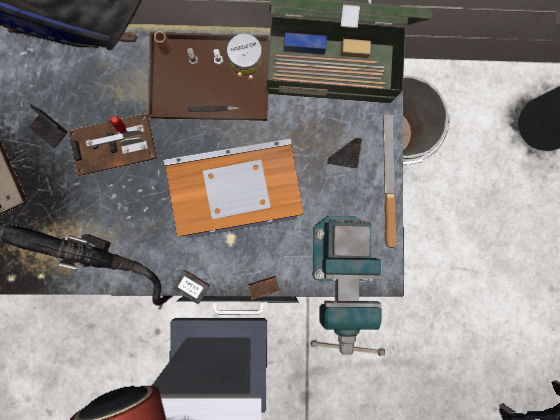

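View pics/scene0.png

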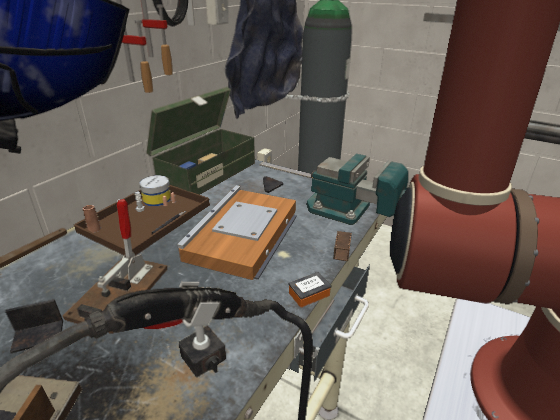

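The top view shows the rest with its fence on the far side, running from (165,162) to (291,142). The plate's corners are near (203,179), (262,160), (271,205) and (212,218). I'll zoom in and calibrate these.

```bash
cat > h.py <<'E'
import numpy as np,cv2
from plant import *
def cam(n):
    c=camera_model(n); f=210/np.tan(np.radians(c["fovy"])/2)
    K=np.array([[f,0,c["cx"]],[0,f,c["cy"]],[0,0,1.]]);return K,np.array(c["D"],float),np.array(c["rvec"],float),np.array(c["tvec"],float)
def ray(n,px,z):
    K,D,r,t=cam(n); p=cv2.undistortPoints(np.array(px,float).reshape(-1,1,2),K,D).reshape(-1,2)
    R=cv2.Rodrigues(r)[0]; C=-R.T@t; d=np.c_[p,np.ones(len(p))]@R
    return C+d*((z-C[2])/d[:,2])[:,None]
def proj(n,P):
    K,D,r,t=cam(n); return cv2.projectPoints(np.array(P,float),r,t,K,D)[0].reshape(-1,2)
E
python3 - <<'E'
from h import *
im=cv2.imread("pics/top0.png")
cv2.imwrite("pics/z0.png",cv2.resize(im[130:245,155:310],None,fx=5,fy=5,interpolation=cv2.INTER_CUBIC))
K,D,r,t=cam("top");print(K[0,0],D,-cv2.Rodrigues(r)[0].T@t)
print(ray("top",[[203,179],[262,160],[271,205],[212,218]],.046).round(4))
print(ray("top",[[165,162],[291,142],[302,213],[177,235]],.04).round(4))
ob=masks_of("top","plate")
for o in ob[:2]:
    m=o["pixels"].astype(np.uint8); print(o["confidence"],m.sum()); 
    c=max(cv2.findContours(m,0,1)[0],key=cv2.contourArea); b=cv2.boxPoints(cv2.minAreaRect(c)); print(b, ray("top",b,.046).round(4))
E
```

```text
435.3358042895248 [-0.00789505  0.          0.          0.          0.        ] [ 0.48873468 -0.15614067  0.9227334 ]
[[ 0.5979 -0.0378  0.046 ]
 [ 0.6387 -0.1559  0.046 ]
 [ 0.5475 -0.1753  0.046 ]
 [ 0.5196 -0.0574  0.046 ]]
[[ 0.6319  0.0403  0.04  ]
 [ 0.6781 -0.2148  0.04  ]
 [ 0.5325 -0.2388  0.04  ]
 [ 0.4847  0.0125  0.04  ]]
0.75 2873
[[202.05795 170.15538]
 [260.54123 158.78365]
 [270.0706  207.79182]
 [211.58731 219.16356]] [[ 0.6158 -0.0355  0.046 ]
 [ 0.6411 -0.1529  0.046 ]
 [ 0.5418 -0.1735  0.046 ]
 [ 0.5172 -0.0566  0.046 ]]
```

View pics/z0.png

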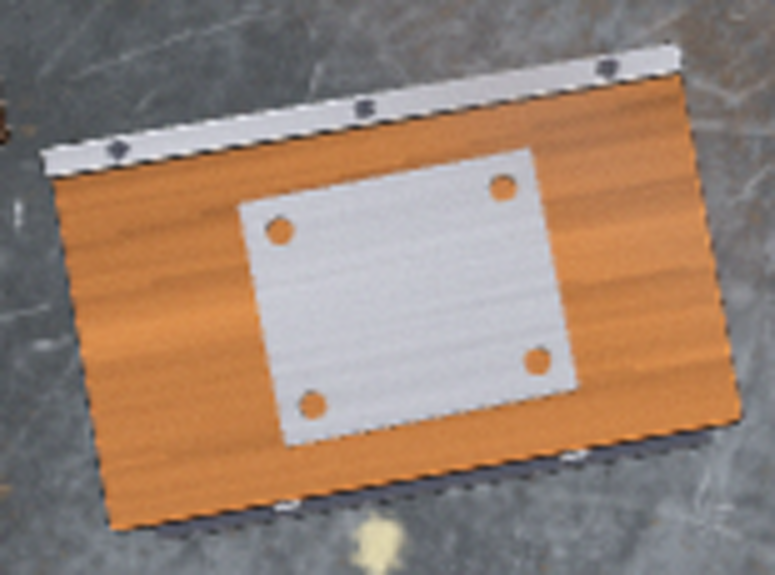

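```bash
cat >> h.py <<'E'
def zp(P,x0,y0,s=5): return (np.array(P,float)+.5)/s-.5+[x0,y0]
def fit(n,pl,rs):
    "corners farleft,farright,nearright,nearleft of plate top; rest: fencefoot left,right, front right,left"
    p=ray(n,pl,.046)[:,:2]; 
    d=(p[1]-p[0]+p[2]-p[3]); ap=np.arctan2(d[0],-d[1]); c=p.mean(0)
    q=ray(n,rs,.04)[:,:2]; d=(q[1]-q[0]+q[2]-q[3]); ar=np.arctan2(d[0],-d[1])
    return p,c,ap,q,ar
def inrest(P,q,ar):
    # rest frame: ex, ey ; ar=-yaw... right direction (-ey)=(sin ar,-cos ar)
    ey=np.array([-np.sin(ar),np.cos(ar)]); ex=np.array([np.cos(ar),np.sin(ar)])
    front=(q[2]+q[3])/2; mid=q.mean(0)
    O=mid+ex*(-6) *0.001   # visible top spans -78..66 => centre -6
    O=mid+ex*.006
    return np.c_[(np.atleast_2d(P)-O)@ex,(np.atleast_2d(P)-O)@ey],O,ex,ey
E
python3 - <<'E'
from h import *
pl=zp([(239,204),(531,149),(578,387),(287,446)],155,130);rs=zp([(54,178),(683,76),(741,421),(112,529)],155,130)
p,c,ap,q,ar=fit("top",pl,rs)
print(p.round(4),c,np.degrees(ap),q.round(4),np.degrees(ar))
print([np.linalg.norm(q[i]-q[(i+1)%4]) for i in range(4)],[np.linalg.norm(p[i]-p[(i+1)%4]) for i in range(4)])
r,O,ex,ey=inrest(np.r_[p,[c]],q,ar);print(r.round(4),O,ex,ey)
print(proj("scene",np.c_[p,[.046]*4]))
E
```

```text
[[ 0.6153 -0.0362]
 [ 0.6398 -0.1534]
 [ 0.5434 -0.1738]
 [ 0.518  -0.0574]] [ 0.57912418 -0.10520474] 12.077286477433207 [[ 0.6254  0.0393]
 [ 0.6723 -0.2153]
 [ 0.5309 -0.2404]
 [ 0.4839  0.0125]] 10.476174197192808
[np.float64(0.2588657640180508), np.float64(0.14360795307412508), np.float64(0.2572687041370817), np.float64(0.14402715814927722)] [np.float64(0.11978323784168209), np.float64(0.09856434986198656), np.float64(0.11907862204356899), np.float64(0.09957438548770928)]
[[ 0.0423  0.057 ]
 [ 0.0452 -0.0628]
 [-0.0534 -0.0653]
 [-0.0572  0.0538]
 [-0.0058 -0.0043]] [ 0.58400846 -0.09989082] [0.9833306  0.18182663] [-0.18182663  0.9833306 ]
[[212.93252898 228.52556411]
 [236.97527887 200.95024128]
 [277.55073361 208.36226724]
 [258.47871553 237.78849001]]
```

{"api": "drive_tool", "payload": {"series": [[[0,0,0.04],[0,0,0]],[[0.0,0.0,0.08],[0,0,0]],[[0.02,0.036,0.09],[0,0,-2]],[[0.04,0.073,0.09],[0,0,-4]],[[0.06,0.109,0.09],[0,0,-6]],[[0.08,0.145,0.09],[0,0,-8]],[[0.1,0.182,0.09],[0,0,-10]],[[0.12,0.218,0.09],[0,0,-12]]], "fingers": -1}}

```text
time: 1.75
tool_pos: [0.3592, -0.358, 0.3215]
tool_rot: [0.0, 0.996, 0.09, 0.0]
contact_force: [0.9, -0.4, -0.3]
gripper_width: 0.998
```

{"api": "drive_tool", "payload": {"series": [[[0.02,0.036,0],[0,0,0]],[[0.04,0.073,0],[0,0,0]],[[0.06,0.109,0],[0,0,0]],[[0.08,0.145,0],[0,0,0]],[[0.1,0.182,0],[0,0,0]],[[0.12,0.218,0],[0,0,0]],[[0.132,0.239,0],[0,0,0]],[[0.132,0.239,0],[0,0,0]]]}}

```text
time: 2.55
tool_pos: [0.4915, -0.1183, 0.3214]
tool_rot: [-0.0, 0.996, 0.093, 0.0]
contact_force: [0.3, -0.4, 0.1]
gripper_width: 0.999
```

{"api": "drive_tool", "payload": {"series": [[[0,-0.003,-0.045],[0,0,0]],[[0,-0.003,-0.09],[0,0,0]],[[0,-0.003,-0.135],[0,0,0]],[[0,-0.003,-0.18],[0,0,0]],[[0,-0.003,-0.22],[0,0,0]],[[0,-0.003,-0.245],[0,0,0]],[[0,-0.003,-0.255],[0,0,0]],[[0,-0.003,-0.255],[0,0,0]]]}}

```text
time: 3.35
tool_pos: [0.4895, -0.1239, 0.0651]
tool_rot: [-0.001, 0.996, 0.091, -0.001]
contact_force: [0.1, -0.3, 0.6]
gripper_width: 0.999
```

Run:
```python
from h import *
print(state()["tool_pos"],state()["joint_pos"])
for n in("scene","top","wrist"):
    im=grab_frame(n); cv2.imwrite(f"pics/{n}1.png",im[:,:,::-1])
im=cv2.imread("pics/scene1.png");cv2.imwrite("pics/z1.png",cv2.resize(im[160:300,160:330],None,fx=4,fy=4,interpolation=cv2.INTER_CUBIC))
```

```text
[ 0.48948807 -0.12390476  0.06506443] [-3.95281718e-01 -6.65559400e-02  2.02451604e+00 -2.46754819e-04
  1.18653622e+00  9.94072619e-01]
```

View pics/z1.png

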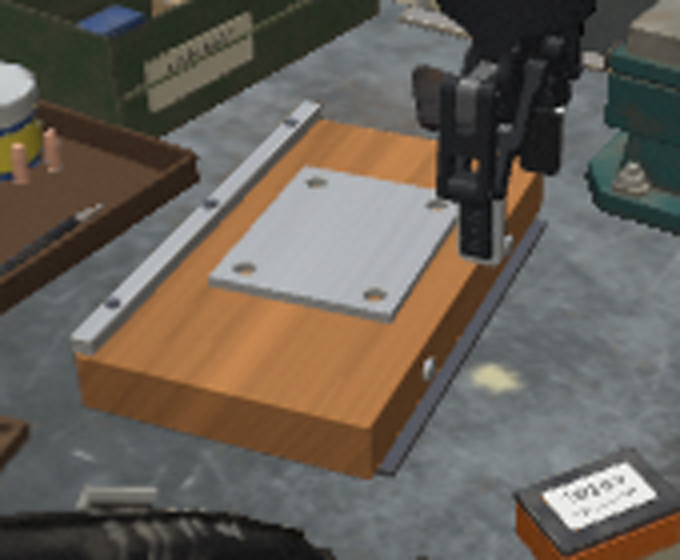

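View pics/wrist1.png

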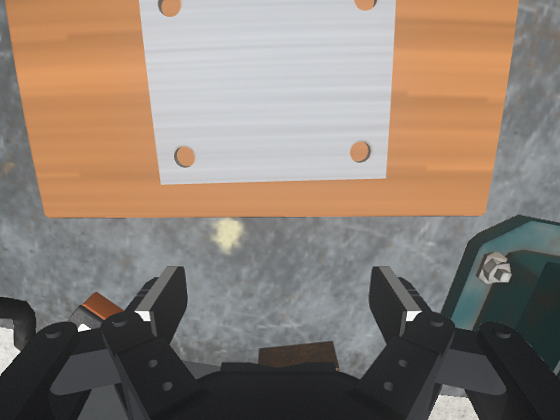

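View pics/top1.png

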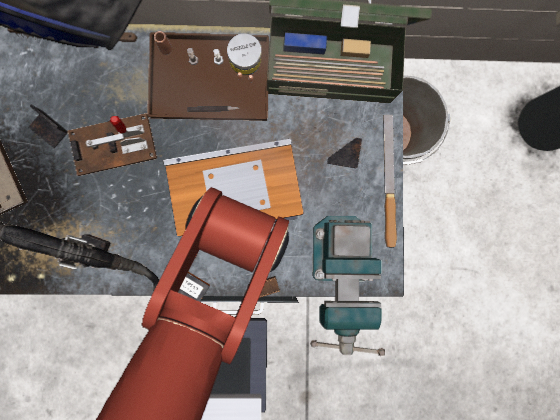

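Run:
```python
from h import *
from scipy.spatial.transform import Rotation as Rn
s=state();q=s["tool_rot"];R=Rn.from_quat(np.r_[q[1:],q[0]]).as_matrix();T=s["tool_pos"]
K,D,r,t=cam("wrist");Rc=cv2.Rodrigues(r)[0]
print(K[0,0],D,"camera in tool",R.T@(-Rc.T@t-T), "cam z in tool",R.T@Rc[2])
im=cv2.imread("pics/wrist1.png");cv2.imwrite("pics/z2.png",cv2.resize(im[250:350,100:460],None,fx=2.2,fy=2.2,interpolation=cv2.INTER_CUBIC))
for dz in(0,-.013,-.019):
  for x in (-.011,0.011):
    print(dz,x,proj("wrist",[T+R@np.array([x,y,dz]) for y in(-.0425,.0425)]).round(1).tolist())
```

```text
316.3145555885979 [-0.05741677  0.          0.          0.          0.        ] camera in tool [ 0.073241   -0.00073081 -0.14413476] cam z in tool [-2.92618658e-01  2.69607160e-04  9.56229182e-01]
0 -0.011 [[196.8, 285.4], [361.1, 285.4]]
0 0.011 [[193.3, 246.2], [364.8, 246.2]]
-0.013 -0.011 [[190.3, 299.3], [367.9, 299.3]]
-0.013 0.011 [[186.1, 257.5], [372.2, 257.5]]
-0.019 -0.011 [[186.9, 306.5], [371.3, 306.5]]
-0.019 0.011 [[182.4, 263.4], [376.0, 263.3]]
```

View pics/z2.png

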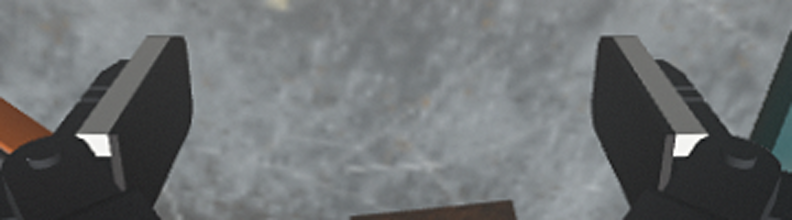

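The wrist view shows the two open tips at about (184,267) and (372,267), either side of the plate's near edge. They sit about 13–17 mm behind the TCP. I'll lower them over the front strip of the rest and find its top by touch.

{"api": "drive_tool", "payload": {"series": [[[0.021,0.004,0],[0,0,0]],[[0.021,0.004,-0.015],[0,0,0]],[[0.021,0.004,-0.027],[0,0,0]],[[0.021,0.004,-0.03],[0,0,0]],[[0.021,0.004,-0.03],[0,0,0]],[[0.021,0.004,-0.03],[0,0,0]]]}}

```text
time: 4.1
tool_pos: [0.5112, -0.1197, 0.0361]
tool_rot: [-0.0, 0.996, 0.091, -0.0]
contact_force: [-0.2, 0.1, 0.2]
gripper_width: 1.004
```

Run:
```python
from h import *
print(state()["tool_pos"],state()["contact_force"])
im=grab_frame("wrist"); cv2.imwrite("pics/wrist2.png",im[:,:,::-1])
im=grab_frame("scene")[:,:,::-1];cv2.imwrite("pics/z3.png",cv2.resize(im[160:300,160:330],None,fx=4,fy=4,interpolation=cv2.INTER_CUBIC))
```

```text
[ 0.51123902 -0.11965639  0.0361407 ] [-0.18470929  0.14032062  0.21675746]
```

View pics/wrist2.png

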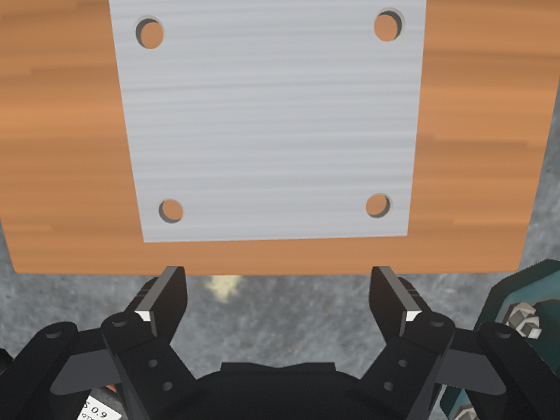

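View pics/z3.png

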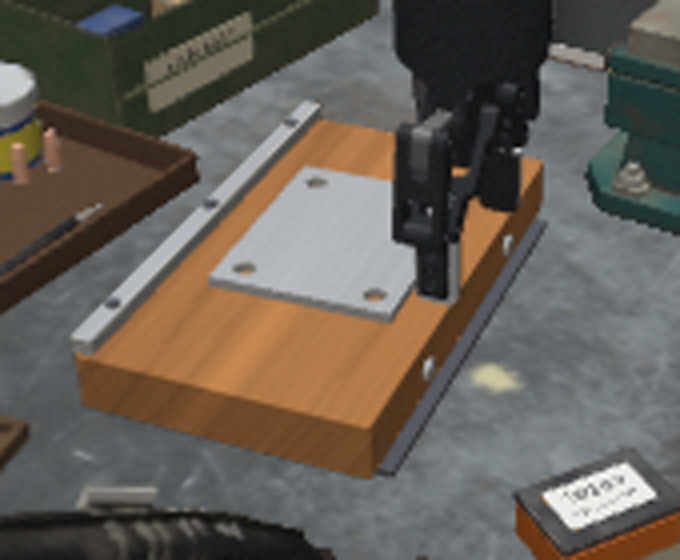

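Run:
```python
from h import *
O=np.array([.58401,-.09989]);ex=np.array([.98333,.18183]);ey=np.array([-.18183,.98333])
f=lambda P:np.c_[(P[:,:2]-O)@ex,(P[:,:2]-O)@ey].round(4).tolist()
T=state()["tool_pos"];print("tcp",f(T[None]))
for z in(.047,.05,.053):print(z,f(ray("wrist",[[185,267],[372,267]],z)))
print("plate near",f(ray("wrist",[[144,243],[408,237]],.046)))
print("rest front",f(ray("wrist",[[20,272],[510,274]],.04)))
```

```text
tcp [[-0.0747, -0.0064]]
0.047 [[-0.0698, 0.0379], [-0.0699, -0.0502]]
0.05 [[-0.0683, 0.0369], [-0.0684, -0.0492]]
0.053 [[-0.0668, 0.0359], [-0.0669, -0.0483]]
plate near [[-0.0581, 0.0564], [-0.0552, -0.066]]
rest front [[-0.0774, 0.1279], [-0.0785, -0.1256]]
```

{"api": "drive_tool", "payload": {"series": [[[0,0.0015,-0.002],[0,0,0]],[[0,0.0015,-0.004],[0,0,0]],[[0,0.0015,-0.006],[0,0,0]],[[0,0.0015,-0.006],[0,0,0]]]}}

```text
time: 4.6
tool_pos: [0.5114, -0.118, 0.0299]
tool_rot: [-0.0, 0.996, 0.091, -0.0]
contact_force: [-0.7, 0.4, -0.8]
gripper_width: 1.002
```

{"api": "drive_tool", "payload": {"series": [[[0,0,-0.0015],[0,0,0]],[[0,0,-0.0015],[0,0,0]],[[0,0,-0.0015],[0,0,0]]]}}

```text
time: 4.9
tool_pos: [0.5117, -0.1181, 0.0288]
tool_rot: [-0.0, 0.996, 0.091, -0.0]
contact_force: [0.1, -0.8, -0.7]
gripper_width: 1.0
```

{"api": "drive_tool", "payload": {"series": [[[0,0,-0.0015],[0,0,0]],[[0,0,-0.0015],[0,0,0]]]}}

```text
time: 5.1
tool_pos: [0.5115, -0.1181, 0.0271]
tool_rot: [-0.0, 0.996, 0.091, -0.0]
contact_force: [-0.2, 0.4, -0.0]
gripper_width: 1.002
```

{"api": "drive_tool", "payload": {"series": [[[0,0,-0.001],[0,0,0]],[[0,0,-0.001],[0,0,0]]]}}

```text
time: 5.3
tool_pos: [0.5117, -0.1181, 0.0268]
tool_rot: [-0.0, 0.996, 0.091, -0.0]
contact_force: [-3.0, 0.4, 4.0]
gripper_width: 1.002
```

{"api": "drive_tool", "payload": {"series": [[[0,0,0.0025],[0,0,0]],[[0.002,0.0004,0.0025],[0,0,0]],[[0.0049,0.0009,0.0025],[0,0,0]],[[0.0079,0.0015,0.0025],[0,0,0]],[[0.0108,0.002,0.0025],[0,0,0]],[[0.0138,0.0025,0.0025],[0,0,0]],[[0.0167,0.0031,0.0025],[0,0,0]],[[0.0197,0.0036,0.0025],[0,0,0]]]}}

```text
time: 6.1
tool_pos: [0.5303, -0.1145, 0.0283]
tool_rot: [-0.0, 0.996, 0.091, -0.002]
contact_force: [-5.2, -0.8, 3.3]
gripper_width: 1.0
```

Run:
```python
from h import *
print(state()["tool_pos"],state()["contact_force"])
im=grab_frame("wrist"); cv2.imwrite("pics/wrist3.png",im[:,:,::-1])
```

```text
[ 0.53029936 -0.11445048  0.02825896] [-5.15049142 -0.81602085  3.33888432]
```

View pics/wrist3.png

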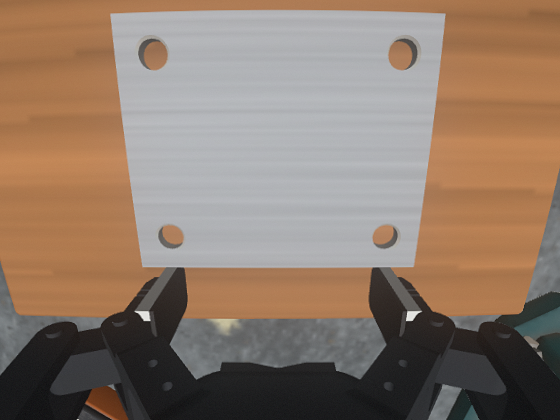

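The plate is now square against both fingertips, with its near edge at row 267. I'll carry on slowly to the fence.

{"api": "drive_tool", "payload": {"series": [[[0.002,0.0004,0.0005],[0,0,0]],[[0.0039,0.0007,0.0005],[0,0,0]],[[0.0059,0.0011,0.0005],[0,0,0]],[[0.0079,0.0015,0.0005],[0,0,0]],[[0.0088,0.0016,0.0005],[0,0,0]]]}}

```text
time: 6.65
tool_pos: [0.5402, -0.1128, 0.0291]
tool_rot: [-0.0, 0.996, 0.091, -0.0]
contact_force: [-3.1, 0.0, -2.0]
gripper_width: 1.001
```

{"api": "drive_tool", "payload": {"series": [[[0.001,0.0002,0],[0,0,0]],[[0.002,0.0004,0],[0,0,0]]]}}

```text
time: 6.85
tool_pos: [0.5419, -0.1126, 0.0292]
tool_rot: [0.0, 0.996, 0.091, -0.0]
contact_force: [-4.7, -1.5, -2.1]
gripper_width: 1.004
```

{"api": "drive_tool", "payload": {"series": [[[0.001,0.0002,0],[0,0,0]],[[0.002,0.0004,0],[0,0,0]]]}}

```text
time: 7.05
tool_pos: [0.5421, -0.1126, 0.029]
tool_rot: [0.0, 0.996, 0.091, -0.003]
contact_force: [-12.2, -3.5, 4.3]
gripper_width: 1.001
```

Run:
```python
from h import *
print(state()["tool_pos"],state()["contact_force"])
im=grab_frame("wrist"); cv2.imwrite("pics/wrist4.png",im[:,:,::-1])
im=grab_frame("top")[:,:,::-1];cv2.imwrite("pics/z4.png",cv2.resize(im[130:245,155:310],None,fx=5,fy=5,interpolation=cv2.INTER_CUBIC))
```

```text
[ 0.54206642 -0.11256292  0.02897776] [-12.20022752  -3.45291177   4.34729652]
```

View pics/wrist4.png

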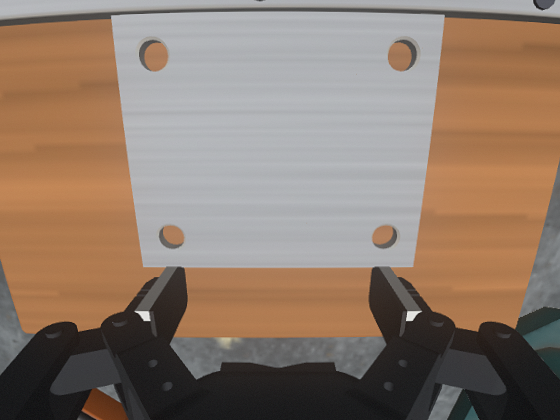

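View pics/z4.png

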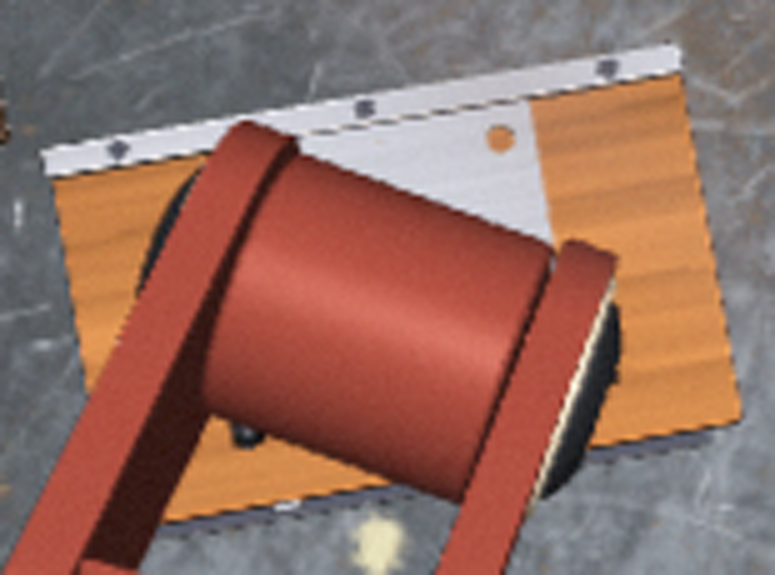

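The force rose to 12 N, and the wrist view shows the far edge flush along the fence near row 15. Next I'll back off, lift, turn the tool −90° and go to the plate's left end with the fingers partly closed so they clear the fence.

{"api": "drive_tool", "payload": {"series": [[[-0.004,-0.0007,0],[0,0,0]],[[-0.015,-0.003,0],[0,0,0]],[[-0.02,-0.004,0.03],[0,0,0]],[[-0.02,-0.004,0.07],[0,0,0]],[[-0.01,0.02,0.1],[0,0,-8]],[[0,0.04,0.1],[0,0,-16]],[[0.01,0.06,0.1],[0,0,-24]],[[0.02,0.08,0.1],[0,0,-32]]]}}

```text
time: 7.95
tool_pos: [0.5652, -0.0315, 0.1308]
tool_rot: [-0.0, 0.982, -0.19, 0.002]
contact_force: [0.4, -0.7, -0.8]
gripper_width: 1.0
```

{"api": "drive_tool", "payload": {"series": [[[0.008,0.01,0],[0,0,-8]],[[0.016,0.018,0],[0,0,-16]],[[0.016,0.018,0],[0,0,-24]],[[0.016,0.018,0],[0,0,-32]],[[0.016,0.018,0],[0,0,-40]],[[0.016,0.018,0],[0,0,-48]],[[0.016,0.018,0],[0,0,-56]],[[0.016,0.018,0],[0,0,-58]]], "fingers": -0.2}}

```text
time: 8.75
tool_pos: [0.5806, -0.0142, 0.1302]
tool_rot: [-0.001, 0.768, -0.641, 0.001]
contact_force: [-0.2, 0.1, 0.3]
gripper_width: 0.6
```

Run:
```python
from h import *
s=state()
O=np.array([.58401,-.09989]);ex=np.array([.98333,.18183]);ey=np.array([-.18183,.98333])
T=s["tool_pos"];print(T,(T[:2]-O)@ex,(T[:2]-O)@ey,s["joint_pos"],s["tool_rot"],s["gripper_width"],s["contact_force"])
im=grab_frame("wrist"); cv2.imwrite("pics/wrist5.png",im[:,:,::-1])
im=grab_frame("top")[:,:,::-1];cv2.imwrite("pics/z5.png",cv2.resize(im[130:245,155:310],None,fx=5,fy=5,interpolation=cv2.INTER_CUBIC))
```

```text
[ 0.58060045 -0.01421463  0.13016465] 0.012225639013761077 0.08486712269111926 [-1.52861245e-01  3.00715096e-02  1.81006899e+00  5.83885296e-04
  1.29884234e+00  2.80949138e+00] [-0.00091503  0.76750444 -0.64104224  0.00097193] 0.5997035707781317 [-0.22690522  0.07500439  0.32719037]
```

View pics/wrist5.png

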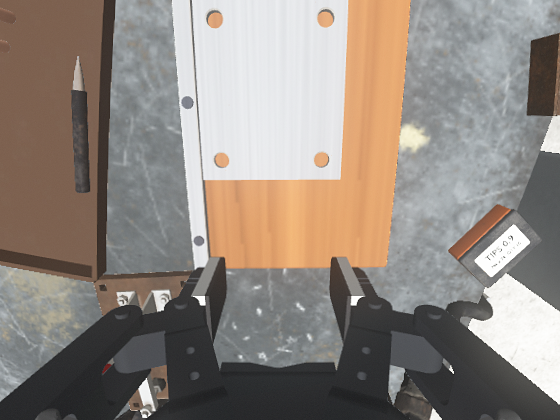

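View pics/z5.png

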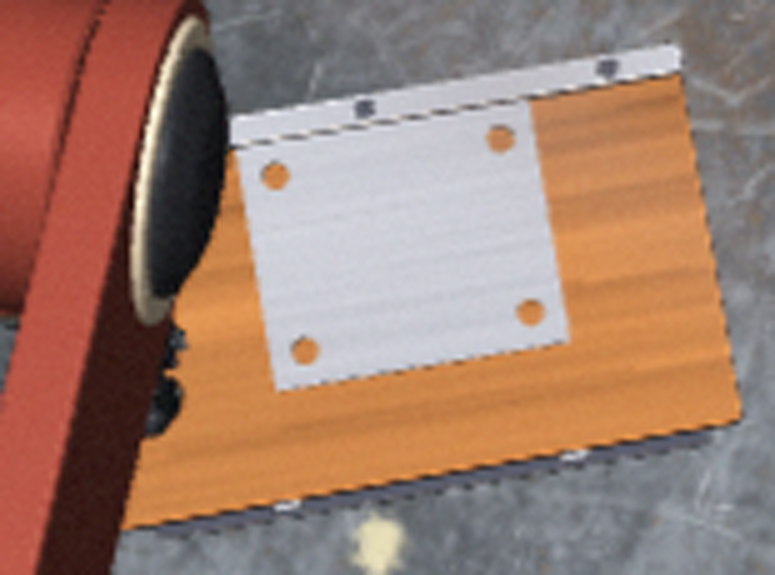

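Run:
```python
from h import *
rs=zp([(54,178),(683,76),(741,421),(112,529)],155,130)
p,c,ap,q,ar=fit("top",zp([(238,148),(527,101),(569,341),(277,390)],155,130),rs)
r,O,ex,ey=inrest(np.r_[p,[c]],q,ar);print(r.round(4),np.degrees([ap,ar]))
print("clamp",ray("top",[[152,117],[157,155],[117,122]],.03).round(3))
```

```text
[[ 0.0648  0.0537]
 [ 0.0648 -0.0645]
 [-0.0344 -0.0648]
 [-0.0343  0.0541]
 [ 0.0152 -0.0054]] [10.44909554 10.4761742 ]
clamp [[0.726 0.072 0.03 ]
 [0.648 0.059 0.03 ]
 [0.714 0.142 0.03 ]]
```

{"api": "drive_tool", "payload": {"series": [[[0,0,-0.03],[0,0,0]],[[0,0,-0.06],[0,0,0]],[[0,0,-0.08],[0,0,0]],[[0,0,-0.085],[0,0,0]],[[0,0,-0.085],[0,0,0]],[[0,0,-0.087],[0,0,0]],[[0,0,-0.087],[0,0,0]]]}}

```text
time: 9.55
tool_pos: [0.5813, -0.0143, 0.0439]
tool_rot: [-0.001, 0.769, -0.64, 0.001]
contact_force: [0.1, -0.1, -0.3]
gripper_width: 0.598
```

{"api": "drive_tool", "payload": {"series": [[[0,0,-0.0015],[0,0,0]],[[0,0,-0.003],[0,0,0]],[[0,0,-0.003],[0,0,0]]]}}

```text
time: 9.85
tool_pos: [0.5801, -0.0141, 0.0393]
tool_rot: [-0.0, 0.769, -0.64, 0.0]
contact_force: [0.0, -0.6, -0.3]
gripper_width: 0.599
```

{"api": "drive_tool", "payload": {"series": [[[0,0,-0.001],[0,0,0]],[[0,0,-0.002],[0,0,0]]]}}

```text
time: 10.05
tool_pos: [0.5802, -0.0141, 0.0373]
tool_rot: [-0.0, 0.769, -0.64, 0.0]
contact_force: [-0.0, 1.0, -0.5]
gripper_width: 0.599
```

{"api": "drive_tool", "payload": {"series": [[[0,0,-0.001],[0,0,0]],[[0,0,-0.001],[0,0,0]]]}}

```text
time: 10.25
tool_pos: [0.5803, -0.0141, 0.0368]
tool_rot: [0.0, 0.769, -0.64, -0.0]
contact_force: [-2.6, 0.6, 3.8]
gripper_width: 0.605
```

{"api": "drive_tool", "payload": {"series": [[[0,0,-0.001],[0,0,0]],[[0,0,-0.001],[0,0,0]]]}}

```text
time: 10.45
tool_pos: [0.5803, -0.0141, 0.0367]
tool_rot: [0.0, 0.769, -0.64, -0.0]
contact_force: [-5.0, -0.0, 9.4]
gripper_width: 0.601
```

{"api": "drive_tool", "payload": {"series": [[[0,0,-0.001],[0,0,0]],[[0,0,-0.001],[0,0,0]]]}}

```text
time: 10.65
tool_pos: [0.5804, -0.0141, 0.0367]
tool_rot: [0.0, 0.769, -0.64, -0.0]
contact_force: [-8.8, 1.0, 15.4]
gripper_width: 0.604
```

The wood is touched at TCP z ≈ 0.0367. I'll raise the tips to about 2.5 mm above it and start pushing to the right.

{"api": "drive_tool", "payload": {"series": [[[0,0,0.005],[0,0,0]],[[0.0007,-0.004,0.005],[0,0,0]],[[0.0015,-0.008,0.005],[0,0,0]],[[0.0022,-0.012,0.005],[0,0,0]],[[0.0027,-0.015,0.005],[0,0,0]],[[0.0033,-0.018,0.005],[0,0,0]],[[0.0038,-0.021,0.005],[0,0,0]],[[0.0044,-0.024,0.005],[0,0,0]]]}}

```text
time: 11.45
tool_pos: [0.5842, -0.0376, 0.039]
tool_rot: [-0.0, 0.769, -0.64, -0.001]
contact_force: [-0.2, 3.4, 0.5]
gripper_width: 0.598
```

Run:
```python
from h import *
s=state()
O=np.array([.58401,-.09989]);ex=np.array([.98333,.18183]);ey=np.array([-.18183,.98333])
T=s["tool_pos"];print(T,(T[:2]-O)@ex,(T[:2]-O)@ey,s["contact_force"])
im=grab_frame("wrist"); cv2.imwrite("pics/wrist6.png",im[:,:,::-1])
```

```text
[ 0.58420047 -0.0375777   0.03896811] 0.011517540055764443 0.061238922349237966 [-0.19597837  3.40063431  0.46461641]
```

View pics/wrist6.png

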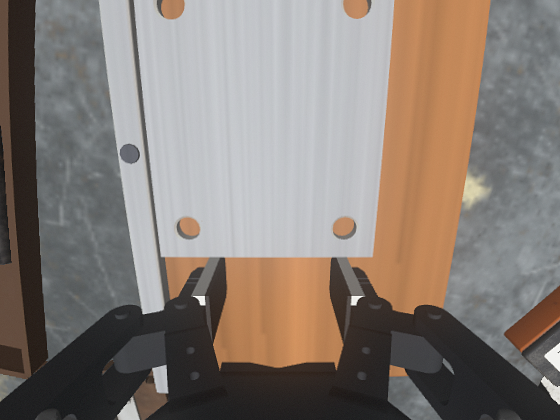

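The fingers are in contact with the plate's left end (row 257), and the plate is still along the fence. Pushing on.

{"api": "drive_tool", "payload": {"series": [[[0.0008,-0.0039,0],[0,0,0]],[[0.0016,-0.0079,0],[0,0,0]],[[0.0023,-0.0118,0],[0,0,0]],[[0.0031,-0.0157,0],[0,0,0]],[[0.0039,-0.0197,0],[0,0,0]],[[0.0047,-0.0236,0],[0,0,0]],[[0.0055,-0.0275,0],[0,0,0]],[[0.0062,-0.0315,0],[0,0,0]]]}}

```text
time: 12.3
tool_pos: [0.5905, -0.0699, 0.039]
tool_rot: [0.0, 0.769, -0.64, -0.0]
contact_force: [-2.2, 3.4, -0.2]
gripper_width: 0.596
```

{"api": "drive_tool", "payload": {"series": [[[0.0008,-0.0039,0],[0,0,0]],[[0.0016,-0.0079,0],[0,0,0]],[[0.0023,-0.0118,0],[0,0,0]],[[0.0031,-0.0157,0],[0,0,0]],[[0.0039,-0.0197,0],[0,0,0]],[[0.0047,-0.0236,0],[0,0,0]],[[0.0055,-0.0275,0],[0,0,0]],[[0.0062,-0.0315,0],[0,0,0]]]}}

```text
time: 13.1
tool_pos: [0.5965, -0.1012, 0.0391]
tool_rot: [0.0, 0.769, -0.64, -0.001]
contact_force: [-4.3, 3.7, -1.9]
gripper_width: 0.598
```

Run:
```python
from h import *
s=state()
O=np.array([.58401,-.09989]);ex=np.array([.98333,.18183]);ey=np.array([-.18183,.98333])
T=s["tool_pos"];print(T,(T[:2]-O)@ex,(T[:2]-O)@ey,s["contact_force"])
im=grab_frame("wrist"); cv2.imwrite("pics/wrist7.png",im[:,:,::-1])
im=grab_frame("top")[:,:,::-1];cv2.imwrite("pics/z7.png",cv2.resize(im[130:245,155:310],None,fx=5,fy=5,interpolation=cv2.INTER_CUBIC))
```

```text
[ 0.59654159 -0.10117872  0.0390911 ] 0.012088361326892026 -0.003545859506103003 [-4.26252189  3.72407375 -1.94580518]
```

View pics/wrist7.png

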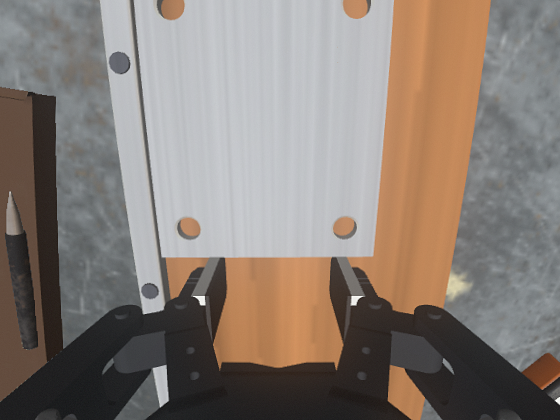

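View pics/z7.png

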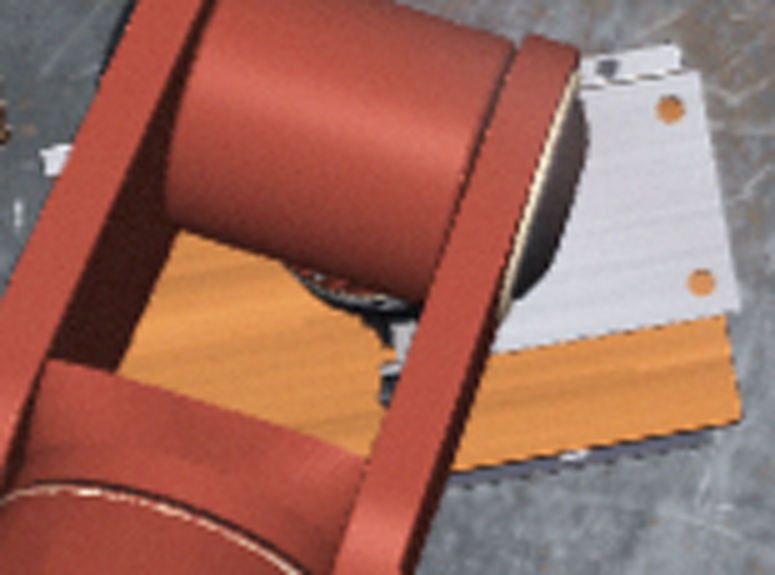

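Run:
```python
from h import *
O=np.array([.58401,-.09989]);ex=np.array([.98333,.18183]);ey=np.array([-.18183,.98333])
f=lambda P:np.c_[(P[:,:2]-O)@ex,(P[:,:2]-O)@ey].round(4).tolist()
print(f(ray("top",zp([(698,72),(739,309)],155,130),.046)))
print(f(ray("wrist",[[162,257],[373,257]],.046)))
```

```text
[[0.0653, -0.1352], [-0.0331, -0.135]]
[[0.0666, -0.0133], [-0.0346, -0.0133]]
```

The plate's leading end is about 4 mm past the open end and still flush with the fence. I'll push 35 mm more.

{"api": "drive_tool", "payload": {"series": [[[0.0008,-0.0039,0],[0,0,0]],[[0.0015,-0.0079,0],[0,0,0]],[[0.0022,-0.0118,0],[0,0,0]],[[0.0029,-0.0157,0],[0,0,0]],[[0.0037,-0.0197,0],[0,0,0]],[[0.0044,-0.0236,0],[0,0,0]],[[0.0051,-0.0275,0],[0,0,0]],[[0.0057,-0.0305,0],[0,0,0]]]}}

```text
time: 14.0
tool_pos: [0.6029, -0.1321, 0.0394]
tool_rot: [-0.0, 0.768, -0.64, 0.0]
contact_force: [-0.8, 3.5, -2.4]
gripper_width: 0.6
```

{"api": "drive_tool", "payload": {"series": [[[0.0004,-0.002,0],[0,0,0]],[[0.0007,-0.0039,0],[0,0,0]],[[0.0007,-0.0039,0],[0,0,0]]]}}

```text
time: 14.3
tool_pos: [0.6036, -0.136, 0.0395]
tool_rot: [0.0, 0.769, -0.64, 0.0]
contact_force: [-0.6, 0.9, -1.6]
gripper_width: 0.605
```

Run:
```python
from h import *
s=state()
O=np.array([.58401,-.09989]);ex=np.array([.98333,.18183]);ey=np.array([-.18183,.98333])
T=s["tool_pos"];print(T,(T[:2]-O)@ex,(T[:2]-O)@ey,s["contact_force"])
im=grab_frame("wrist"); cv2.imwrite("pics/wrist8.png",im[:,:,::-1])
im=grab_frame("top")[:,:,::-1];cv2.imwrite("pics/z8.png",cv2.resize(im[130:245,175:330],None,fx=5,fy=5,interpolation=cv2.INTER_CUBIC))
```

```text
[ 0.60363018 -0.13596478  0.03949414] 0.012733635448076234 -0.03904095576732242 [-0.60746383  0.94499133 -1.58618295]
```

View pics/z8.png

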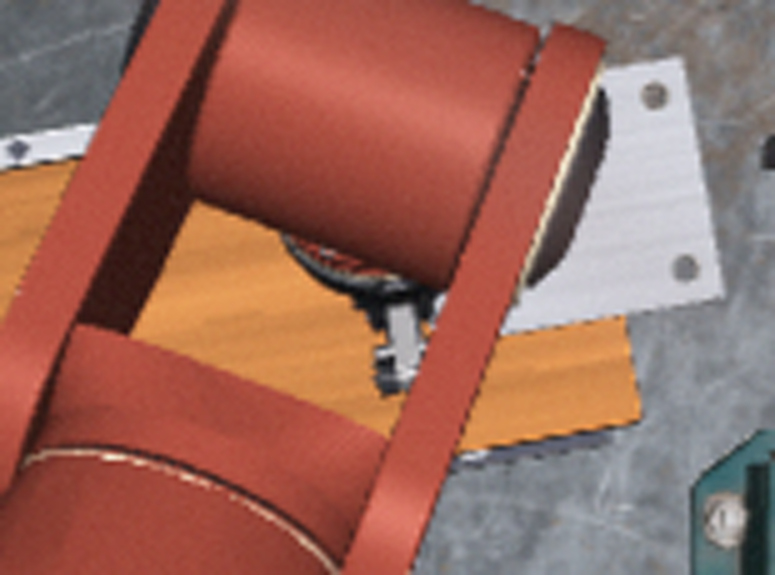

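Overhang is about 39 mm. Now I'll back off along +y of the rest, lift clear and look again.

{"api": "drive_tool", "payload": {"series": [[[-0.0007,0.004,0],[0,0,0]],[[-0.002,0.012,0],[0,0,0]],[[-0.005,0.025,0.01],[0,0,0]],[[-0.01,0.05,0.05],[0,0,0]],[[-0.03,0.08,0.09],[0,0,0]],[[-0.06,0.1,0.13],[0,0,0]],[[-0.09,0.12,0.16],[0,0,0]],[[-0.12,0.14,0.19],[0,0,0]]]}}

```text
time: 15.2
tool_pos: [0.483, 0.0054, 0.231]
tool_rot: [-0.001, 0.769, -0.64, 0.001]
contact_force: [0.6, 1.1, 0.7]
gripper_width: 0.601
```

Run:
```python
from h import *
s=state();print(s["tool_pos"],s["contact_force"])
im=grab_frame("top")[:,:,::-1];cv2.imwrite("pics/z9.png",cv2.resize(im[130:245,165:320],None,fx=5,fy=5,interpolation=cv2.INTER_CUBIC))
cv2.imwrite("pics/top9.png",im)
im=grab_frame("scene")[:,:,::-1];cv2.imwrite("pics/scene9.png",im)
for n in("top","scene"):
    for o in("plate","leading_end","tip_box","box_tube","gusset"):
        print(n,o,[(q["location"],q["confidence"]) for q in place_of(n,o)[:1]])
```

```text
[0.48296306 0.0054198  0.23100494] [0.64524357 1.09663205 0.73604492]
top plate [([0.6203, -0.2066, 0.039], 0.92)]
top leading_end [([0.6346, -0.2601, 0.0434], 0.94)]
top tip_box [([0.3861, -0.01, 0.0002], 0.79)]
top box_tube [([0.3803, -0.1601, -0.0031], 0.82)]
top gusset []
scene plate [([0.6238, -0.206, 0.0376], 0.75)]
scene leading_end [([0.6303, -0.2673, 0.0395], 0.85)]
scene tip_box [([0.379, -0.0076, 0.0018], 0.91)]
scene box_tube [([0.3784, -0.1587, 0.0041], 0.75)]
scene gusset [([0.6667, -0.3299, 0.0024], 0.51)]
```

View pics/z9.png

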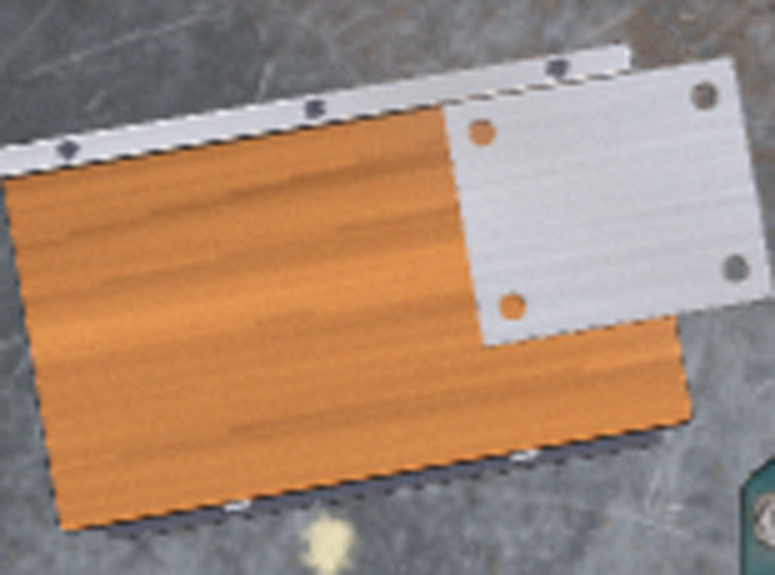

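View pics/scene9.png

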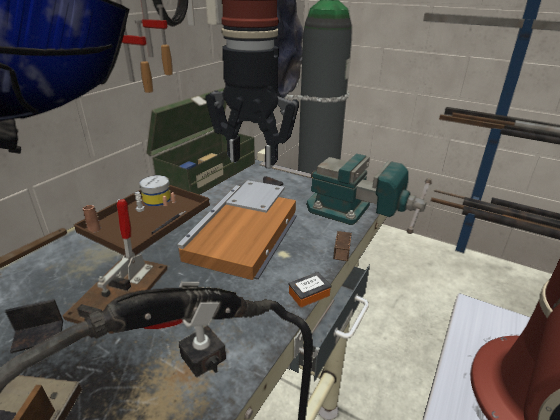

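Run:
```python
from h import *
rs=zp([(54,178),(683,76),(741,421),(112,529)],155,130)
p,c,ap,q,ar=fit("top",zp([(443,105),(732,59),(773,295),(484,345)],165,130),rs)
r,O,ex,ey=inrest(np.r_[p,[c]],q,ar);print(r.round(4),np.degrees([ap,ar]))
print(job_done(),state()["time"])
```

```text
[[ 0.0654 -0.0506]
 [ 0.065  -0.1701]
 [-0.0331 -0.1697]
 [-0.0337 -0.0506]
 [ 0.0159 -0.1103]] [10.50835755 10.4761742 ]
the job is handed in; nothing more can be done
the job is handed in; nothing more can be done
```

The plate now lies flat along the fence with about 40 mm, a third of its length, past the right-hand end of the rest. I've handed the job in; no verdict came back.

**What I did:** I pushed the plate straight back with both open fingertips until it pressed on the fence with about 12 N. I then turned the tool 90°, part-closed the fingers and pushed the plate's left end along the fence. Last, I backed off and lifted clear.

**Against the fence, before it stuck out:** the plate measured about x = 15 mm in the rest's frame, within 0.1° of the fence. Its leading end was still 65 mm short of the open end.

**Final check, top camera:**

| Quantity | Measured | Allowed |
|---|---|---|
| Plate x in the rest's frame | 15.9 mm | above 9 mm |
| Angle to the fence | about 0.03° | below about 5.7° |
| Length past the open end | about 40 mm | 25–54 mm |

- **Forces:** contact readings stayed well under 40 N. They were at most about 13 N on the plate, and about 18 N when I touched the wood to find its height.
- **Other objects:** the tip box, tube and gusset read within about 6 mm of where they started, which is near the networks' error.
- **Disagreements:** the network's leading-end positions differed by about 8 mm between cameras, though both fall within the allowed overhang. The top camera missed the gusset in the last look, but the scene camera found it in place.

The last recorded clock reading was 15.2 s, with a few camera calls after it, well inside the 54 s limit.

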